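# Long-wave, then short-wave test in the UV viewing cabinet

### The job

Test the stone in the UV viewing cabinet, working with the fingertips alone. Gently push the stone drawer fully home; then press the blue long-wave button right down, keep it down for a good two seconds and let it come up again; then press the orange short-wave button right down and keep it there: finish while still holding it down. Neither lamp may be lit with the drawer open, nor both at once; do not press the white-light button, and leave the plant glass, stone jar, loupe and parcel box where they stand.

Things in the scene. Friction and masses are not known exactly. Their poses are not given: they have to be found in the camera images.
- cabinet: light grey UV cabinet fixed on the bench, 240 mm wide (y), 220 deep (x). Origin: centre of its underside; x points from its front (drawer side, facing the robot) to its back, z up. The front 95 mm is a flat deck 85 mm high with the buttons; behind it a viewing hood 150 mm high, its front sloping back from 95 to 135 mm behind the cabinet's front face, with a black eye cup jutting out 12 mm
- drawer (a joint): how far the stone drawer is open, in m: 0 = fully home against its stop, up to 0.075; it slides along the cabinet's x (home is towards +x), rubs with about 2 N and stays where it is left
- drawer_lip (a point): middle of the front edge of the aluminium pull lip (110 mm wide, 8 high) along the top of the slate-grey drawer front (130 mm wide, 20 to 70 mm above the bench). The point is 66 mm above the bench and, drawer home, 132 mm in front of the cabinet's origin; the lip stands 10 mm proud of the drawer front and may be pushed. A tray with a pink stone is behind the front
- blue_button: the blue long-wave lamp button's fixed round steel bezel, 42 mm across and 4 mm high, on the cabinet's control deck; origin at its centre on the deck (85 mm above the bench), z up. The three buttons stand in a row along the cabinet's y, 70 mm apart, 65 mm towards the front from its origin; which colour is where varies.
- long_wave (a joint): how far the blue long-wave button is pressed, in m: 0 = up, 0.006 = fully down. A spring pushes it back up: it starts to move at 1.5 N and needs 5 N fully down
- long_wave_top (a point): centre of the top face of the blue long-wave button's cap (32 mm across, flat); 15 mm above the deck when up, moves down with the cap; even fully down the cap stays 5 mm proud of the bezel
- orange_button: the orange short-wave lamp button's fixed round steel bezel, 42 mm across and 4 mm high, on the cabinet's control deck; origin at its centre on the deck (85 mm above the bench), z up. The three buttons stand in a row along the cabinet's y, 70 mm apart, 65 mm towards the front from its origin; which colour is where varies.
- short_wave (a joint): how far the orange short-wave button is pressed, in m: 0 = up, 0.006 = fully down. A spring pushes it back up: it starts to move at 1.5 N and needs 5 N fully down
- short_wave_top (a point): centre of the top face of the orange short-wave button's cap (32 mm across, flat); 15 mm above the deck when up, moves down with the cap; even fully down the cap stays 5 mm proud of the bezel
- white_button: the white inspection-light button's fixed round steel bezel, 42 mm across and 4 mm high, on the cabinet's control deck; origin at its centre on the deck (85 mm above the bench), z up. The three buttons stand in a row along the cabinet's y, 70 mm apart, 65 mm towards the front from its origin; which colour is where varies.
- white_light (a joint): how far the white button is pressed, in m: 0 = up, 0.006 = fully down. A spring pushes it back up: it starts to move at 1.5 N and needs 5 N fully down
- white_light_top (a point): centre of the top face of the white button's cap (32 mm across, flat); 15 mm above the deck when up, moves down with the cap; even fully down the cap stays 5 mm proud of the bezel
- plant_glass: loose drinking glass, 60 mm across and 80 mm high, with a green cutting that reaches 120 mm; stands left of the cabinet; origin at the centre of its underside
- stone_jar: loose green glass jar with a silver cap, 44 mm across and 55 mm high; stands in front of the cabinet to one side of the drawer; origin at the centre of its underside
- loupe: loose folded loupe lying flat, about 53 mm long (x), 28 mm wide and 16 mm high; on the other side of the drawer from the jar; origin under the middle of its steel case
- parcel_box: loose white stone box with a clear lid, 85 x 60 x 24 mm; lies right of the cabinet; origin at the centre of its underside
There are look-alikes about, which are no part of the job. Of the things like the plant_glass, leave any that is purple; of the rest the larger one is meant.

How it is judged:
By the outcome, as a careful person would: the job done as asked, in the order asked, and still so for the second after the job is handed in, while the arm keeps its last pose, push and grip.
It also fails if it takes over 51 s, if anything falls off the work surface, if the arm or the gripper's body presses on something with over 40 N, if the wrist force passes 120 N, or if a joint passes its speed limit or range.

### The arm

A 6-joint arm with a two-finger parallel gripper is mounted at the origin on the work surface. World frame = base frame: x ahead of the robot, y to its left, z up, the work surface at z = 0. Lengths are in mm, angles in rad, forces in N, time in s.
With the tool pointing down it reaches from about 300 to 1000 mm from the base axis. Payload 5.1 kg.
Tool frame: the origin (TCP) lies at the centre of the arm's flange, where the gripper is bolted on; the fingertips stand 190 mm ahead of it and the grasp point (between the pads) lies 171 mm ahead of it; z points along the fingers, y is the line along which they close (so a half turn about z gives the same grasp; the last joint's range is limited). The gripper opens to 95 mm and grips with 3 to 60 N. Pads are 20 mm wide; open, the fingers measure 119 mm over their backs; the gripper's body (75 mm by 180 mm) begins 59 mm behind the grasp point.
Start: joints at [1.258, 0.124, 1.65, -0, 1.367, -0.083], TCP at [148.082, 632.897, 404.756] pointing down, gripper open.
Joint ranges: [-2.61, 2.61], [-1.02, 2.33], [0.03, 2.71], [-1.35, 4.49], [0.32, 2.68], [-2.91, 2.91]. Speed limits (rad/s): [2.57, 2.57, 3.14, 3.14, 3.14, 3.14].

### API

Orientations are given as [roll, pitch, yaw] about the fixed x, y, z axes, in that order (R = Rz(yaw) Ry(pitch) Rx(roll)).
In Python, from station import env, capture, camera_model, search_frame, cut_out, spot_point gives the robot as it stands.
- The arm moves only by the tool drive_tool, never from a script. Its argument "series" is a list of rows, each an object of numbers: "wx", "wy", "wz": the turn, a rotation vector about the tool's x, y, z in units of 5 degrees (1.0 is 5 degrees); "dx", "dy", "dz": the shift along the tool's x, y, z in units of 30 mm (1.0 is 30 mm); "jaw": the closure, from 0 (fully open) to 1 (shut). In form: [{"wx": .., "wy": .., "wz": .., "dx": .., "dy": .., "dz": .., "jaw": ..}, ...]. A call has 1 to 5 rows; each row shifts and turns the commanded pose from where the row before left it, along the tool's axes as they then stand; what a row does not reach is not made up. A row lasts 1/12 s, in which the tool goes at most 41.7 mm and 7.16 degrees, less where a joint would pass 70% of its speed; a pose out of reach is approached as far as the arm can. A call is refused whole if a number of a shift passes 1 or a number of a turn 1, either way. A call with a gripper value outside its range is refused whole. The fingers move at their own pace and stop on an object; "squeeze" is the grip in N (left out, the last holds). Time passes only in rows, so rows that do not move let the fingers close. It gives the time, the measured TCP pose, the force, the opening and the grip force at its end, in the units of the state.
- env.get_state(): the state, without advancing time (a new reading comes with each control period).
- capture(name): name is "scene" or "side" or "wrist"; returns the picture (420x560x3 uint8, red, green, blue); there is no depth.
- camera_model(name): a dict with "intrinsics" (3x3 intrinsics, pixels), "extrinsics" (4x4, takes a point from camera to world coordinates). Camera axes: x right, y up, looking along -z (the intrinsics and any distortion apply to the point x, -y, -z); pixel columns grow to the right and rows downward; lengths in mm; the calibration is good to about 2 mm. A picture is of the moment at which its call begins: read the wrist's pose just before it. camera_model takes no time and is no camera call; for the wrist camera it gives the pose at the moment of the call.
- env.close_job(): hands the job in; it is judged then, once.
Trained networks look in the newest picture that a camera, given by its name, has taken for a name from the list of things; names that differ only in an ending like _2 or _b are one class to them, and where a whole thing is asked for, a point or a joint stands for the part that bears it (a point fixed in the world has none). Each returns a list of dicts, best first, with "p" (0 to 1); they miss things now and then, are a little off and sometimes report something else, mostly with a low value. They report only what shows in the picture. A call takes as long as a camera call. They do not tell look-alikes from the thing itself.
- search_frame(camera, name): "point" ([x, y, z] in mm, in world coordinates, good to about 4 mm: the middle of the surface that is visible of it).
- cut_out(camera, name): "pixels" (420x560 bool, what is visible of it).
- spot_point(camera, name): "point" ([x, y, z] in mm, in world coordinates, good to about 4 mm: a listed point, or the origin of a listed thing).
The state is a dict: "time": time; "joint_positions": joint angles; "joint_velocities": joint speeds; "joint_efforts": joint torques, N m; "tcp_pos": TCP position; "tcp_rot": TCP orientation; "ft_force": force on the tool from outside, world axes, zero at the start; "wrist_torque": the same for the moment, N m; "finger_gap": opening from 0.0 (shut) to 1.0 (fully open); "grip_force": force on a finger pad.
Only numpy, scipy, OpenCV 4.12 (cv2) and the standard library are available. Lean on these libraries where they do the work, as an engineer would, in place of code of your own. Each camera call takes 0.05 s, during which the arm holds its last target. There are 200 camera calls.

## Working session

There is one attempt and no reset: what is moved stays moved. The work goes in short steps, Python scripts to look and compute and a tool call to move; the robot and the scene stay as the last step left them, time stands still between calls to the robot, and variables do not carry over. Pictures are saved under pics/ and viewed, at most 10 in all, crops included, and the job is handed in when it is done.

Besides the shell and the picture viewer there is one more tool, called as name(argument=value, ...), one argument or row to a line, values as JSON. drive_tool: Moves the arm, as the interface text tells. Its arguments: {"type":"object","properties":{"series":{"type":"array","items":{"type":"object","properties":{"wx":{"type":"number"},"wy":{"type":"number"},"wz":{"type":"number"},"dx":{"type":"number"},"dy":{"type":"number"},"dz":{"type":"number"},"jaw":{"type":"number"}}}},"squeeze":{"type":"number"}},"required":["series"]}

```bash
mkdir -p pics; cat > h.py <<'E'
from station import env, capture, camera_model, search_frame, cut_out, spot_point
import numpy as np, cv2
def save(c,n):
    im=capture(c); cv2.imwrite(f'pics/{n}.png',im[:,:,::-1]); return im
E
python3 - <<'E'
from h import *
for c in ['scene','side']:
    save(c,c+'0')
    for n in ['cabinet','drawer_lip','blue_button','orange_button','white_button','long_wave_top','short_wave_top','white_light_top','stone_jar','loupe','plant_glass','parcel_box']:
        print(c,n,[(round(d['p'],2),np.round(d['point']).tolist()) for d in spot_point(c,n)[:3]])
s=env.get_state();print(s['time'],s['tcp_pos'],s['tcp_rot'],s['ft_force'],s['finger_gap'])
a=cv2.imread('pics/scene0.png');b=cv2.imread('pics/side0.png')
cv2.imwrite('pics/both.png',cv2.resize(np.vstack([a,b]),None,fx=.7,fy=.7))
E
```

```text
scene cabinet [(0.72, [680.0, -134.0, -0.0])]
scene drawer_lip [(0.84, [504.0, -165.0, 68.0])]
scene blue_button [(0.52, [603.0, -76.0, 81.0])]
scene orange_button [(0.66, [505.0, -162.0, 66.0]), (0.56, [616.0, -143.0, 78.0])]
scene white_button [(0.59, [597.0, 74.0, -0.0]), (0.5, [630.0, -208.0, 85.0])]
scene long_wave_top [(0.59, [601.0, -74.0, 102.0])]
scene short_wave_top [(0.55, [618.0, -142.0, 103.0])]
scene white_light_top [(0.44, [626.0, -210.0, 99.0])]
scene stone_jar [(0.53, [520.0, -301.0, -0.0]), (0.37, [602.0, -75.0, 80.0])]
scene loupe [(0.43, [474.0, -9.0, -6.0])]
scene plant_glass [(0.86, [595.0, 77.0, 1.0]), (0.86, [519.0, 176.0, 2.0]), (0.83, [635.0, 175.0, 1.0])]
scene parcel_box []
side cabinet [(0.63, [679.0, -130.0, -4.0]), (0.54, [478.0, -13.0, -4.0])]
side drawer_lip [(0.8, [504.0, -156.0, 64.0])]
side blue_button [(0.61, [603.0, -80.0, 82.0])]
side orange_button [(0.76, [615.0, -144.0, 86.0])]
side white_button [(0.71, [627.0, -211.0, 85.0]), (0.41, [602.0, -81.0, 80.0])]
side long_wave_top [(0.54, [602.0, -70.0, 102.0])]
side short_wave_top [(0.76, [613.0, -143.0, 103.0])]
side white_light_top [(0.66, [625.0, -210.0, 99.0]), (0.55, [600.0, -69.0, 104.0])]
side stone_jar [(0.68, [505.0, -158.0, 64.0]), (0.59, [524.0, -302.0, 0.0]), (0.33, [627.0, -212.0, 84.0])]
side loupe [(0.81, [478.0, -10.0, -5.0]), (0.33, [524.0, -302.0, 4.0])]
side plant_glass [(0.78, [634.0, 171.0, -1.0]), (0.78, [522.0, 171.0, 1.0]), (0.56, [597.0, 73.0, 4.0])]
side parcel_box []
1.3 [148.08441717 632.8903117  404.75294396] [-3.14157487e+00 -2.65360551e-05  2.91177709e+00] [ 0.59819623 -0.18330165 -0.36977323] 1.001931267071343
```

View pics/scene0.png

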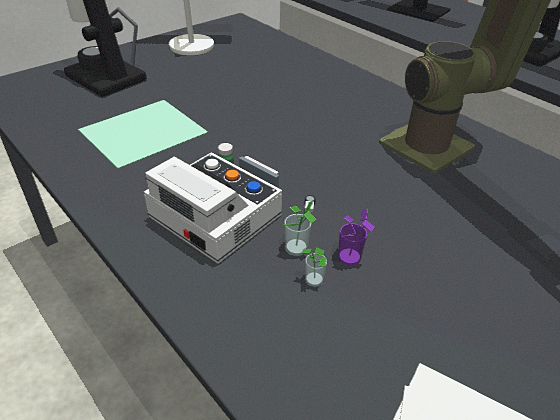

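View pics/side0.png

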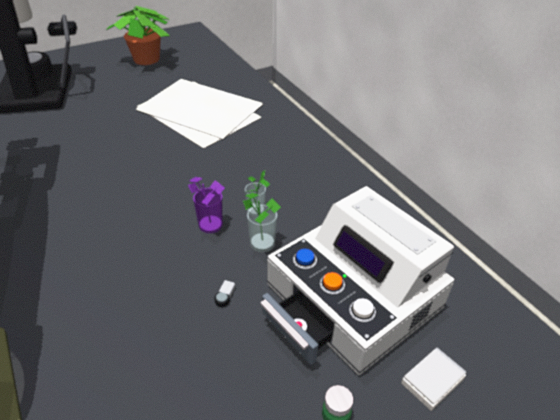

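The scene shows blue (254,187), orange (232,174) and white (212,164) in a row. In the side view they are at (305,258), (333,282) and (362,309), and the drawer lip is at (285,322), about 45 mm open.

There are three plant-glass candidates in the scene picture:
- **Purple, (350,243):** excluded by colour.
- **Small clear, (315,268):** not the larger one.
- **Larger clear, (297,233):** this is the one meant. None of the three gets touched.

The cabinet's yaw is about 0.183. I'll turn the tool to match it and move over.

drive_tool(
  series=[
    {"wz":-0.95,"dy":-0.8,"jaw":1},
    {"wz":-0.95,"dy":-0.9,"jaw":1},
    {"wz":-0.95,"dy":-0.9,"jaw":1},
    {"wz":-0.95,"dy":-0.9,"jaw":1},
    {"wz":-0.95,"dy":-0.9,"jaw":1},
  ],
  squeeze=10,
)

```text
schema error: expected keys wx, wy, wz, dx, dy, dz, jaw
```

drive_tool(
  series=[
    {"dx":-0.3,"dy":-0.95,"jaw":1},
    {"dx":-0.3,"dy":-0.95,"jaw":1},
    {"dx":-0.3,"dy":-0.95,"jaw":1},
    {"dx":-0.3,"dy":-0.95,"jaw":1},
    {"dx":-0.3,"dy":-0.95,"jaw":1},
  ],
)

```text
schema error: expected keys wx, wy, wz, dx, dy, dz, jaw
```

drive_tool(
  series=[
    {"dx":-0.3,"dy":-0.95,"jaw":1},
    {"dx":-0.3,"dy":-0.95,"jaw":1},
    {"dx":-0.3,"dy":-0.95,"jaw":1},
    {"dx":-0.3,"dy":-0.95,"jaw":1},
    {"dx":-0.3,"dy":-0.95,"jaw":1},
  ],
)

```text
schema error: expected keys wx, wy, wz, dx, dy, dz, jaw
```

drive_tool(
  series=[
    {"dx":-0.2,"dy":-0.95,"jaw":1},
    {"dx":-0.2,"dy":-0.95,"jaw":1},
    {"dx":-0.2,"dy":-0.95,"jaw":1},
    {"dx":-0.2,"dy":-0.95,"jaw":1},
    {"dx":-0.2,"dy":-0.95,"jaw":1},
  ],
)

```text
schema error: expected keys wx, wy, wz, dx, dy, dz, jaw
```

Every key has to be given in each row.

drive_tool(
  series=[
    {"wx":0,"wy":0,"wz":-0.95,"dx":0,"dy":-0.8,"dz":0,"jaw":1},
    {"wx":0,"wy":0,"wz":-0.95,"dx":0,"dy":-0.9,"dz":0,"jaw":1},
    {"wx":0,"wy":0,"wz":-0.95,"dx":0,"dy":-0.9,"dz":0,"jaw":1},
    {"wx":0,"wy":0,"wz":-0.95,"dx":0,"dy":-0.9,"dz":0,"jaw":1},
    {"wx":0,"wy":0,"wz":-0.95,"dx":0,"dy":-0.9,"dz":0,"jaw":1},
  ],
  squeeze=10,
)

```text
time: 1.72
tcp_pos: [139.8, 500.8, 404.7]
tcp_rot: [-3.142, -0.0, -2.952]
ft_force: [0.5, -1.0, 0.2]
finger_gap: 0.705
grip_force: 0.0
```

drive_tool(
  series=[
    {"wx":0,"wy":0,"wz":0,"dx":-0.3,"dy":-0.95,"dz":0,"jaw":1},
    {"wx":0,"wy":0,"wz":0,"dx":-0.3,"dy":-0.95,"dz":0,"jaw":1},
    {"wx":0,"wy":0,"wz":0,"dx":-0.3,"dy":-0.95,"dz":0,"jaw":1},
    {"wx":0,"wy":0,"wz":0,"dx":-0.3,"dy":-0.95,"dz":0,"jaw":1},
    {"wx":0,"wy":0,"wz":0,"dx":-0.3,"dy":-0.95,"dz":0,"jaw":1},
  ],
)

```text
time: 2.13
tcp_pos: [210.8, 368.9, 404.9]
tcp_rot: [3.141, 0.001, -2.956]
ft_force: [0.2, 0.3, 0.1]
finger_gap: 0.355
grip_force: 0.0
```

drive_tool(
  series=[
    {"wx":0,"wy":0,"wz":0,"dx":-0.3,"dy":-0.95,"dz":0,"jaw":1},
    {"wx":0,"wy":0,"wz":0,"dx":-0.3,"dy":-0.95,"dz":0,"jaw":1},
    {"wx":0,"wy":0,"wz":0,"dx":-0.3,"dy":-0.95,"dz":0,"jaw":1},
    {"wx":0,"wy":0,"wz":0,"dx":-0.3,"dy":-0.95,"dz":0,"jaw":1},
    {"wx":0,"wy":0,"wz":0,"dx":-0.3,"dy":-0.95,"dz":0,"jaw":1},
  ],
)

```text
time: 2.55
tcp_pos: [281.2, 237.0, 405.0]
tcp_rot: [3.141, 0.001, -2.956]
ft_force: [1.0, 0.4, 0.1]
finger_gap: 0.02
grip_force: 0.0
```

drive_tool(
  series=[
    {"wx":0,"wy":0,"wz":0,"dx":-0.2,"dy":-0.95,"dz":0,"jaw":1},
    {"wx":0,"wy":0,"wz":0,"dx":-0.2,"dy":-0.95,"dz":0,"jaw":1},
    {"wx":0,"wy":0,"wz":0,"dx":-0.2,"dy":-0.95,"dz":0,"jaw":1},
    {"wx":0,"wy":0,"wz":0,"dx":-0.2,"dy":-0.95,"dz":0,"jaw":1},
    {"wx":0,"wy":0,"wz":0,"dx":-0.2,"dy":-0.95,"dz":0,"jaw":1},
  ],
)

```text
time: 2.97
tcp_pos: [336.7, 102.4, 405.1]
tcp_rot: [3.142, 0.001, -2.957]
ft_force: [1.3, 0.5, -0.1]
finger_gap: 0.006
grip_force: 0.0
```

drive_tool(
  series=[
    {"wx":0,"wy":0,"wz":0,"dx":-0.22,"dy":-0.96,"dz":0,"jaw":1},
    {"wx":0,"wy":0,"wz":0,"dx":-0.22,"dy":-0.96,"dz":0,"jaw":1},
    {"wx":0,"wy":0,"wz":0,"dx":-0.22,"dy":-0.96,"dz":0,"jaw":1},
    {"wx":0,"wy":0,"wz":0,"dx":-0.22,"dy":-0.96,"dz":0,"jaw":1},
    {"wx":0,"wy":0,"wz":0,"dx":-0.22,"dy":-0.96,"dz":0,"jaw":1},
  ],
)

```text
time: 3.38
tcp_pos: [395.7, -33.2, 405.1]
tcp_rot: [-3.141, 0.001, -2.957]
ft_force: [0.2, 0.4, -0.2]
finger_gap: 0.004
grip_force: 0.0
```

drive_tool(
  series=[
    {"wx":0,"wy":0,"wz":0,"dx":-0.22,"dy":-0.96,"dz":0,"jaw":1},
    {"wx":0,"wy":0,"wz":0,"dx":-0.22,"dy":-0.96,"dz":0,"jaw":1},
    {"wx":0,"wy":0,"wz":0,"dx":-0.22,"dy":-0.96,"dz":0,"jaw":1},
    {"wx":0,"wy":0,"wz":0,"dx":-0.22,"dy":-0.96,"dz":0,"jaw":1},
    {"wx":0,"wy":0,"wz":0,"dx":-0.22,"dy":-0.96,"dz":0,"jaw":1},
  ],
)

```text
time: 3.8
tcp_pos: [454.7, -168.7, 404.9]
tcp_rot: [-3.141, 0.0, -2.957]
ft_force: [1.5, 0.5, 0.8]
finger_gap: 0.008
grip_force: 0.0
```

```bash
python3 - <<'E'
from h import *
save('wrist','w1')
for n in ['cabinet','drawer_lip','blue_button','orange_button','white_button','long_wave_top','short_wave_top','white_light_top']:
    print(n,[(round(d['p'],2),np.round(d['point']).tolist()) for d in spot_point('wrist',n)[:2]])
print(env.get_state()['tcp_pos'])
E
```

```text
cabinet [(0.55, [691.0, -332.0, -0.0])]
drawer_lip [(0.87, [509.0, -162.0, 64.0]), (0.63, [598.0, 75.0, 2.0])]
blue_button []
orange_button [(0.69, [614.0, -145.0, 86.0])]
white_button []
long_wave_top []
short_wave_top [(0.52, [617.0, -144.0, 98.0])]
white_light_top []
[ 454.17268606 -166.1653487   404.89057611]
```

View pics/w1.png

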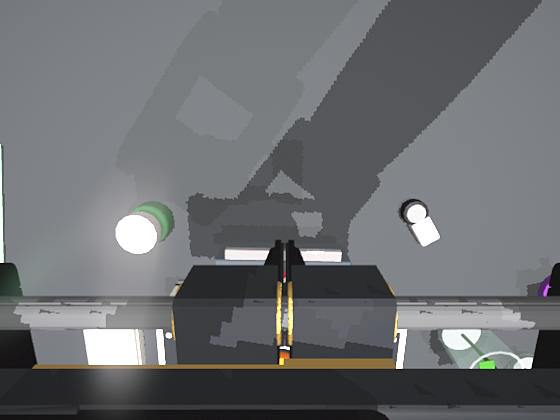

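The wrist view shows the lip (225–340, 255) square to the image with the fingers centred in front of it. The jar (138,232) and loupe (420,220) are well clear. I'll go down in front of the lip.

drive_tool(
  series=[
    {"wx":0,"wy":0,"wz":0,"dx":0,"dy":0,"dz":0.9,"jaw":1},
    {"wx":0,"wy":0,"wz":0,"dx":0,"dy":0,"dz":1,"jaw":1},
    {"wx":0,"wy":0,"wz":0,"dx":0,"dy":0,"dz":1,"jaw":1},
    {"wx":0,"wy":0,"wz":0,"dx":0,"dy":0,"dz":1,"jaw":1},
    {"wx":0,"wy":0,"wz":0,"dx":0,"dy":0,"dz":0.9,"jaw":1},
  ],
)

```text
time: 4.67
tcp_pos: [454.0, -166.2, 259.4]
tcp_rot: [-3.141, 0.0, -2.956]
ft_force: [-0.7, -0.6, -0.6]
finger_gap: 0.004
grip_force: 0.0
```

drive_tool(
  series=[
    {"wx":0,"wy":0,"wz":0,"dx":-0.3,"dy":0,"dz":0.5,"jaw":1},
    {"wx":0,"wy":0,"wz":0,"dx":-0.3,"dy":0,"dz":0,"jaw":1},
    {"wx":0,"wy":0,"wz":0,"dx":-0.2,"dy":0,"dz":0,"jaw":1},
    {"wx":0,"wy":0,"wz":0,"dx":-0.2,"dy":0,"dz":0,"jaw":1},
    {"wx":0,"wy":0,"wz":0,"dx":-0.1,"dy":0,"dz":0,"jaw":1},
  ],
)

```text
time: 5.08
tcp_pos: [488.5, -161.1, 248.0]
tcp_rot: [-3.139, 0.003, -2.956]
ft_force: [0.1, 0.9, 0.3]
finger_gap: 0.004
grip_force: 0.0
```

drive_tool(
  series=[
    {"wx":0,"wy":0,"wz":0,"dx":-0.1,"dy":0,"dz":0,"jaw":1},
    {"wx":0,"wy":0,"wz":0,"dx":-0.1,"dy":0,"dz":0,"jaw":1},
    {"wx":0,"wy":0,"wz":0,"dx":-0.1,"dy":0,"dz":0,"jaw":1},
    {"wx":0,"wy":0,"wz":0,"dx":-0.1,"dy":0,"dz":0,"jaw":1},
    {"wx":0,"wy":0,"wz":0,"dx":-0.1,"dy":0,"dz":0,"jaw":1},
  ],
)

```text
time: 5.5
tcp_pos: [501.7, -158.5, 246.0]
tcp_rot: [-3.141, -0.0, -2.957]
ft_force: [-1.5, -1.1, 1.0]
finger_gap: 0.003
grip_force: 1.1
```

drive_tool(
  series=[
    {"wx":0,"wy":0,"wz":0,"dx":-0.1,"dy":0,"dz":0,"jaw":1},
    {"wx":0,"wy":0,"wz":0,"dx":-0.1,"dy":0,"dz":0,"jaw":1},
    {"wx":0,"wy":0,"wz":0,"dx":-0.1,"dy":0,"dz":0,"jaw":1},
    {"wx":0,"wy":0,"wz":0,"dx":-0.1,"dy":0,"dz":0,"jaw":1},
    {"wx":0,"wy":0,"wz":0,"dx":-0.1,"dy":0,"dz":0,"jaw":1},
  ],
)

```text
time: 5.92
tcp_pos: [516.6, -155.6, 245.7]
tcp_rot: [-3.141, -0.0, -2.957]
ft_force: [-1.7, -1.6, 0.3]
finger_gap: 0.004
grip_force: 1.1
```

drive_tool(
  series=[
    {"wx":0,"wy":0,"wz":0,"dx":-0.1,"dy":0,"dz":0,"jaw":1},
    {"wx":0,"wy":0,"wz":0,"dx":-0.1,"dy":0,"dz":0,"jaw":1},
    {"wx":0,"wy":0,"wz":0,"dx":-0.1,"dy":0,"dz":0,"jaw":1},
    {"wx":0,"wy":0,"wz":0,"dx":-0.1,"dy":0,"dz":0,"jaw":1},
  ],
)

```text
time: 6.25
tcp_pos: [528.4, -153.3, 245.6]
tcp_rot: [-3.142, -0.0, -2.957]
ft_force: [-2.4, -1.8, 1.5]
finger_gap: 0.005
grip_force: 1.1
```

drive_tool(
  series=[
    {"wx":0,"wy":0,"wz":0,"dx":-0.05,"dy":0,"dz":0,"jaw":1},
    {"wx":0,"wy":0,"wz":0,"dx":-0.05,"dy":0,"dz":0,"jaw":1},
    {"wx":0,"wy":0,"wz":0,"dx":-0.05,"dy":0,"dz":0,"jaw":1},
    {"wx":0,"wy":0,"wz":0,"dx":-0.05,"dy":0,"dz":0,"jaw":1},
    {"wx":0,"wy":0,"wz":0,"dx":-0.05,"dy":0,"dz":0,"jaw":1},
  ],
)

```text
time: 6.67
tcp_pos: [535.6, -151.9, 245.6]
tcp_rot: [3.141, -0.0, -2.957]
ft_force: [-1.9, -2.1, 0.5]
finger_gap: 0.004
grip_force: 1.0
```

drive_tool(
  series=[
    {"wx":0,"wy":0,"wz":0,"dx":-0.03,"dy":0,"dz":0,"jaw":1},
    {"wx":0,"wy":0,"wz":0,"dx":-0.03,"dy":0,"dz":0,"jaw":1},
    {"wx":0,"wy":0,"wz":0,"dx":-0.03,"dy":0,"dz":0,"jaw":1},
    {"wx":0,"wy":0,"wz":0,"dx":-0.03,"dy":0,"dz":0,"jaw":1},
    {"wx":0,"wy":0,"wz":0,"dx":-0.03,"dy":0,"dz":0,"jaw":1},
  ],
)

```text
time: 7.08
tcp_pos: [538.6, -151.5, 245.6]
tcp_rot: [3.141, -0.008, -2.956]
ft_force: [-14.5, -3.8, 8.5]
finger_gap: 0.007
grip_force: 7.6
```

The force jumped to about 15 N at x≈539, where the home stop was expected. I'll back off, rise and check.

drive_tool(
  series=[
    {"wx":0,"wy":0,"wz":0,"dx":0.2,"dy":0,"dz":0,"jaw":1},
    {"wx":0,"wy":0,"wz":0,"dx":0.6,"dy":0,"dz":0,"jaw":1},
    {"wx":0,"wy":0,"wz":0,"dx":0,"dy":0,"dz":-0.7,"jaw":1},
    {"wx":0,"wy":0,"wz":0,"dx":0,"dy":0,"dz":-1,"jaw":1},
    {"wx":0,"wy":0,"wz":0,"dx":0,"dy":0,"dz":-1,"jaw":1},
  ],
)

```text
time: 7.5
tcp_pos: [515.9, -155.1, 326.7]
tcp_rot: [3.139, -0.0, -2.957]
ft_force: [0.7, -0.4, 0.2]
finger_gap: -0.001
grip_force: 0.0
```

```bash
python3 - <<'E'
from h import *
save('side','s2')
for c in ['side','scene']:
  capture(c)
  for n in ['drawer_lip','blue_button','orange_button','white_button','long_wave_top','short_wave_top','white_light_top']:
    print(c,n,[(round(d['p'],2),np.round(d['point']).tolist()) for d in spot_point(c,n)[:2]])
print(env.get_state()['tcp_pos'],env.get_state()['ft_force'])
E
```

```text
side drawer_lip [(0.96, [547.0, -151.0, 66.0])]
side blue_button []
side orange_button [(0.42, [613.0, -141.0, 82.0])]
side white_button [(0.81, [627.0, -212.0, 83.0])]
side long_wave_top [(0.46, [477.0, -11.0, -5.0])]
side short_wave_top [(0.52, [613.0, -140.0, 104.0])]
side white_light_top [(0.58, [626.0, -210.0, 101.0])]
scene drawer_lip [(0.62, [547.0, -157.0, 64.0]), (0.6, [616.0, -146.0, 81.0])]
scene blue_button [(0.58, [604.0, -76.0, 80.0])]
scene orange_button [(0.74, [614.0, -144.0, 81.0]), (0.47, [598.0, 74.0, 3.0])]
scene white_button [(0.58, [632.0, -210.0, 87.0])]
scene long_wave_top [(0.55, [602.0, -73.0, 102.0])]
scene short_wave_top [(0.66, [618.0, -143.0, 103.0]), (0.15, [519.0, -302.0, -1.0])]
scene white_light_top [(0.49, [626.0, -214.0, 101.0])]
[ 516.376043   -155.59024852  326.67042162] [-0.62934083  0.16979798 -0.05820851]
```

View pics/s2.png

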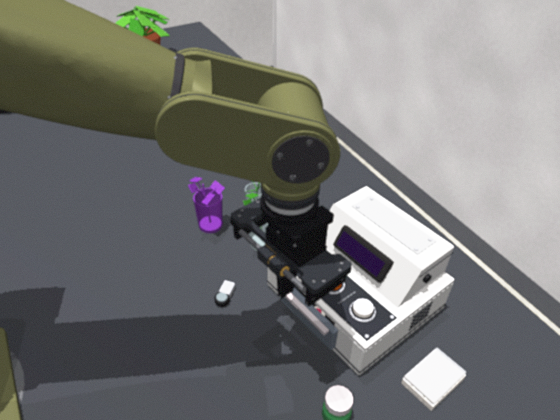

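The drawer is home: the lip is found at x≈547 against about 549 expected, and the side view shows the front (305,305) tight against the cabinet. Next is above the blue button.

drive_tool(
  series=[
    {"wx":0,"wy":0,"wz":0,"dx":-0.83,"dy":0.53,"dz":0,"jaw":1},
    {"wx":0,"wy":0,"wz":0,"dx":-0.83,"dy":0.53,"dz":0,"jaw":1},
    {"wx":0,"wy":0,"wz":0,"dx":-0.83,"dy":0.53,"dz":0,"jaw":1},
    {"wx":0,"wy":0,"wz":0,"dx":-0.83,"dy":0.53,"dz":0,"jaw":1},
    {"wx":0,"wy":0,"wz":0,"dx":0,"dy":0,"dz":0,"jaw":1},
  ],
)

```text
time: 8.77
tcp_pos: [605.0, -72.1, 327.1]
tcp_rot: [3.141, 0.002, -2.954]
ft_force: [0.3, 0.8, -0.2]
finger_gap: 0.006
grip_force: 0.0
```

drive_tool(
  series=[
    {"wx":0,"wy":0,"wz":0,"dx":0,"dy":0,"dz":0.5,"jaw":1},
    {"wx":0,"wy":0,"wz":0,"dx":0,"dy":0,"dz":0.5,"jaw":1},
    {"wx":0,"wy":0,"wz":0,"dx":0,"dy":0,"dz":0,"jaw":1},
  ],
)

```text
time: 9.02
tcp_pos: [601.3, -74.6, 293.3]
tcp_rot: [3.139, -0.006, -2.957]
ft_force: [-1.2, 0.5, -1.2]
finger_gap: 0.006
grip_force: 0.0
```

```bash
python3 - <<'E'
from h import *
a=save('side','s3');b=save('scene','c3')
A=cv2.resize(a[200:350,230:430],(800,600))[:,:,::-1]
B=cv2.resize(b[120:240,180:340],(800,600),interpolation=cv2.INTER_CUBIC)[:,:,::-1]
cv2.imwrite('pics/m3.png',cv2.resize(np.hstack([A,B]),(800,300)))
E
```

```text
(no output)
```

View pics/m3.png

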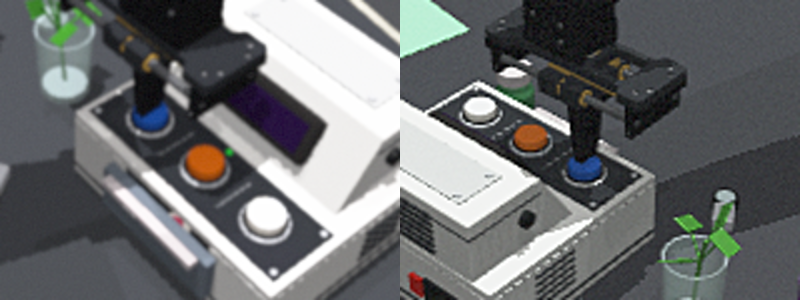

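Both crops show the closed fingertips centred just above the blue cap: (150,115) in the side half, (585,165) in the scene half. Pressing now.

drive_tool(
  series=[
    {"wx":0,"wy":0,"wz":0,"dx":0,"dy":0,"dz":0.1,"jaw":1},
    {"wx":0,"wy":0,"wz":0,"dx":0,"dy":0,"dz":0.1,"jaw":1},
    {"wx":0,"wy":0,"wz":0,"dx":0,"dy":0,"dz":0.1,"jaw":1},
    {"wx":0,"wy":0,"wz":0,"dx":0,"dy":0,"dz":0.05,"jaw":1},
    {"wx":0,"wy":0,"wz":0,"dx":0,"dy":0,"dz":0,"jaw":1},
  ],
)

```text
time: 9.53
tcp_pos: [602.9, -75.0, 287.1]
tcp_rot: [-3.141, 0.002, -2.957]
ft_force: [-0.8, -0.4, 3.9]
finger_gap: 0.005
grip_force: 1.6
```

drive_tool(
  series=[
    {"wx":0,"wy":0,"wz":0,"dx":0,"dy":0,"dz":0.05,"jaw":1},
    {"wx":0,"wy":0,"wz":0,"dx":0,"dy":0,"dz":0.05,"jaw":1},
    {"wx":0,"wy":0,"wz":0,"dx":0,"dy":0,"dz":0.04,"jaw":1},
    {"wx":0,"wy":0,"wz":0,"dx":0,"dy":0,"dz":0,"jaw":1},
  ],
)

```text
time: 9.87
tcp_pos: [603.1, -75.0, 284.3]
tcp_rot: [-3.141, 0.001, -2.957]
ft_force: [-3.3, 0.1, 10.9]
finger_gap: 0.006
grip_force: 5.5
```

At 10.9 N, well past the 5 N needed, it is fully down. I'll hold about 2.5 s more.

drive_tool(
  series=[
    {"wx":0,"wy":0,"wz":0,"dx":0,"dy":0,"dz":0,"jaw":1},
    {"wx":0,"wy":0,"wz":0,"dx":0,"dy":0,"dz":0,"jaw":1},
    {"wx":0,"wy":0,"wz":0,"dx":0,"dy":0,"dz":0,"jaw":1},
    {"wx":0,"wy":0,"wz":0,"dx":0,"dy":0,"dz":0,"jaw":1},
    {"wx":0,"wy":0,"wz":0,"dx":0,"dy":0,"dz":0,"jaw":1},
  ],
)

```text
time: 10.28
tcp_pos: [603.0, -75.0, 284.3]
tcp_rot: [-3.14, 0.001, -2.957]
ft_force: [-2.6, -1.1, 10.9]
finger_gap: 0.007
grip_force: 5.3
```

drive_tool(
  series=[
    {"wx":0,"wy":0,"wz":0,"dx":0,"dy":0,"dz":0,"jaw":1},
    {"wx":0,"wy":0,"wz":0,"dx":0,"dy":0,"dz":0,"jaw":1},
    {"wx":0,"wy":0,"wz":0,"dx":0,"dy":0,"dz":0,"jaw":1},
    {"wx":0,"wy":0,"wz":0,"dx":0,"dy":0,"dz":0,"jaw":1},
    {"wx":0,"wy":0,"wz":0,"dx":0,"dy":0,"dz":0,"jaw":1},
  ],
)

```text
time: 10.7
tcp_pos: [603.0, -75.0, 284.3]
tcp_rot: [-3.14, 0.001, -2.957]
ft_force: [-3.9, -1.3, 10.3]
finger_gap: 0.005
grip_force: 5.3
```

drive_tool(
  series=[
    {"wx":0,"wy":0,"wz":0,"dx":0,"dy":0,"dz":0,"jaw":1},
    {"wx":0,"wy":0,"wz":0,"dx":0,"dy":0,"dz":0,"jaw":1},
    {"wx":0,"wy":0,"wz":0,"dx":0,"dy":0,"dz":0,"jaw":1},
    {"wx":0,"wy":0,"wz":0,"dx":0,"dy":0,"dz":0,"jaw":1},
    {"wx":0,"wy":0,"wz":0,"dx":0,"dy":0,"dz":0,"jaw":1},
  ],
)

```text
time: 11.12
tcp_pos: [603.0, -75.0, 284.2]
tcp_rot: [-3.14, 0.001, -2.957]
ft_force: [-2.9, -0.3, 10.3]
finger_gap: 0.001
grip_force: 5.3
```

drive_tool(
  series=[
    {"wx":0,"wy":0,"wz":0,"dx":0,"dy":0,"dz":0,"jaw":1},
    {"wx":0,"wy":0,"wz":0,"dx":0,"dy":0,"dz":0,"jaw":1},
    {"wx":0,"wy":0,"wz":0,"dx":0,"dy":0,"dz":0,"jaw":1},
    {"wx":0,"wy":0,"wz":0,"dx":0,"dy":0,"dz":0,"jaw":1},
    {"wx":0,"wy":0,"wz":0,"dx":0,"dy":0,"dz":0,"jaw":1},
  ],
)

```text
time: 11.53
tcp_pos: [603.0, -75.0, 284.3]
tcp_rot: [-3.14, 0.001, -2.957]
ft_force: [-2.0, -0.7, 10.1]
finger_gap: 0.01
grip_force: 5.3
```

drive_tool(
  series=[
    {"wx":0,"wy":0,"wz":0,"dx":0,"dy":0,"dz":0,"jaw":1},
    {"wx":0,"wy":0,"wz":0,"dx":0,"dy":0,"dz":0,"jaw":1},
    {"wx":0,"wy":0,"wz":0,"dx":0,"dy":0,"dz":0,"jaw":1},
    {"wx":0,"wy":0,"wz":0,"dx":0,"dy":0,"dz":0,"jaw":1},
    {"wx":0,"wy":0,"wz":0,"dx":0,"dy":0,"dz":0,"jaw":1},
  ],
)

```text
time: 11.95
tcp_pos: [603.0, -75.0, 284.3]
tcp_rot: [-3.14, 0.001, -2.957]
ft_force: [-3.1, -1.4, 10.5]
finger_gap: 0.006
grip_force: 5.3
```

drive_tool(
  series=[
    {"wx":0,"wy":0,"wz":0,"dx":0,"dy":0,"dz":0,"jaw":1},
    {"wx":0,"wy":0,"wz":0,"dx":0,"dy":0,"dz":0,"jaw":1},
    {"wx":0,"wy":0,"wz":0,"dx":0,"dy":0,"dz":0,"jaw":1},
    {"wx":0,"wy":0,"wz":0,"dx":0,"dy":0,"dz":0,"jaw":1},
    {"wx":0,"wy":0,"wz":0,"dx":0,"dy":0,"dz":0,"jaw":1},
  ],
)

```text
time: 12.37
tcp_pos: [603.0, -75.0, 284.3]
tcp_rot: [-3.14, 0.001, -2.957]
ft_force: [-4.1, -0.8, 10.0]
finger_gap: 0.007
grip_force: 5.3
```

```bash
python3 - <<'E'
from h import *
a=save('side','s4');b=save('scene','c4')
A=cv2.resize(a[200:350,230:430],(800,600))[:,:,::-1]
B=cv2.resize(b[120:240,180:340],(800,600),interpolation=cv2.INTER_CUBIC)[:,:,::-1]
cv2.imwrite('pics/m4.png',cv2.resize(np.hstack([A,B]),(800,300)))
E
```

```text
(no output)
```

View pics/m4.png

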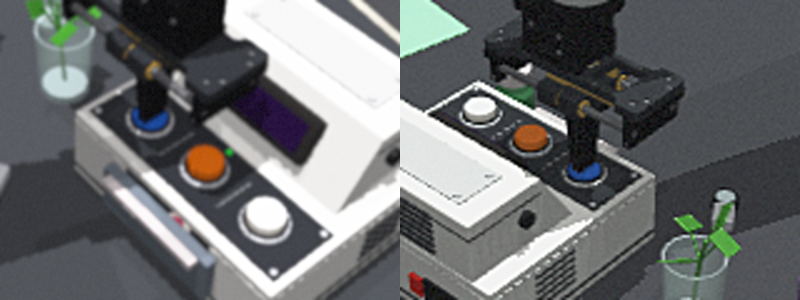

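The blue cap is pressed at (150,118) in the side half. There is a reddish speck at (178,222) by the drawer front, so I'll check it in an enlarged crop.

```bash
python3 - <<'E'
import cv2,numpy as np
from h import camera_model
a=cv2.imread('pics/s4.png')
cm=camera_model('side');K=np.array(cm['intrinsics']);T=np.linalg.inv(cm['extrinsics'])
def pr(p):
    c=T@np.r_[p,1]; q=K@np.array([c[0],-c[1],-c[2]]); return q[:2]/q[2]
O=np.array([679,-131,0]);u=np.array([.983,.183,0]);v=np.array([-.183,.983,0])
A=cv2.resize(a[265:365,250:370],(720,600),interpolation=cv2.INTER_CUBIC)
for s,z,h,col in [(-132,70,55,(0,255,255)),(-122,70,65,(0,255,0)),(-110,85,120,(255,0,255))]:
    p=[tuple(int(x) for x in (pr(O+s*u+k*h*v+[0,0,z])-[250,265])*6) for k in(-1,1)]
    cv2.line(A,p[0],p[1],col,1)
cv2.imwrite('pics/z4.png',A)
E
```

```text
(no output)
```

View pics/z4.png

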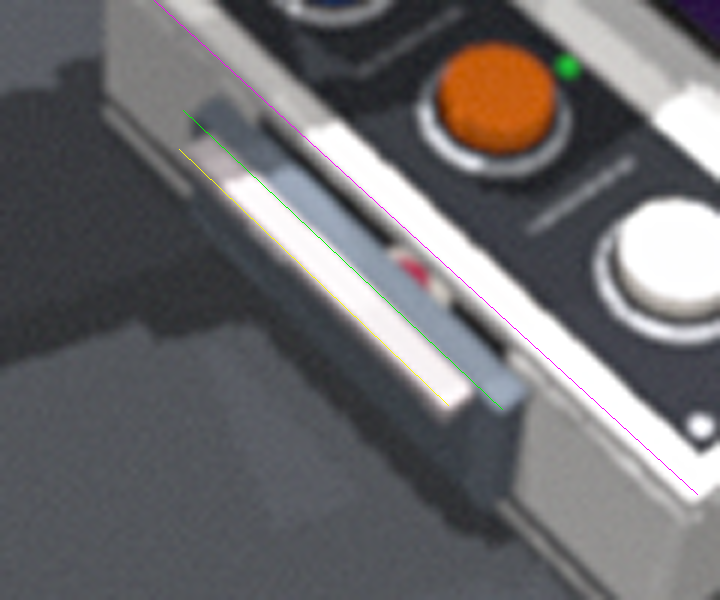

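The lip lies on the predicted home lines within about 2 mm, and the speck is the stone seen through the slot above the drawer front. The stop was hard, so the drawer is home. I'll release blue and move 70 mm along −y to orange.

drive_tool(
  series=[
    {"wx":0,"wy":0,"wz":0,"dx":0,"dy":0,"dz":-0.4,"jaw":1},
    {"wx":0,"wy":0,"wz":0,"dx":0,"dy":0,"dz":-0.6,"jaw":1},
    {"wx":0,"wy":0,"wz":0,"dx":0,"dy":-0.7,"dz":0,"jaw":1},
    {"wx":0,"wy":0,"wz":0,"dx":0,"dy":-0.9,"dz":0,"jaw":1},
    {"wx":0,"wy":0,"wz":0,"dx":0,"dy":-0.73,"dz":0,"jaw":1},
  ],
)

```text
time: 12.88
tcp_pos: [615.4, -144.0, 312.2]
tcp_rot: [3.141, -0.0, -2.956]
ft_force: [0.7, -0.6, 0.4]
finger_gap: 0.002
grip_force: 0.0
```

drive_tool(
  series=[
    {"wx":0,"wy":0,"wz":0,"dx":0,"dy":0,"dz":0,"jaw":1},
    {"wx":0,"wy":0,"wz":0,"dx":0,"dy":0,"dz":0.3,"jaw":1},
    {"wx":0,"wy":0,"wz":0,"dx":0,"dy":0,"dz":0.2,"jaw":1},
    {"wx":0,"wy":0,"wz":0,"dx":0,"dy":0,"dz":0,"jaw":1},
  ],
)

```text
time: 13.22
tcp_pos: [614.4, -142.3, 294.1]
tcp_rot: [3.139, -0.004, -2.956]
ft_force: [0.2, 0.6, 0.2]
finger_gap: 0.004
grip_force: 0.0
```

```bash
python3 - <<'E'
from h import *
a=save('side','s5');b=save('scene','c5')
A=cv2.resize(a[200:350,230:430],(800,600))[:,:,::-1]
B=cv2.resize(b[120:240,180:340],(800,600),interpolation=cv2.INTER_CUBIC)[:,:,::-1]
cv2.imwrite('pics/m5.png',cv2.resize(np.hstack([A,B]),(800,300)))
print(env.get_state()['tcp_pos'])
E
```

```text
[ 614.98766804 -142.44492915  295.71038252]
```

View pics/m5.png

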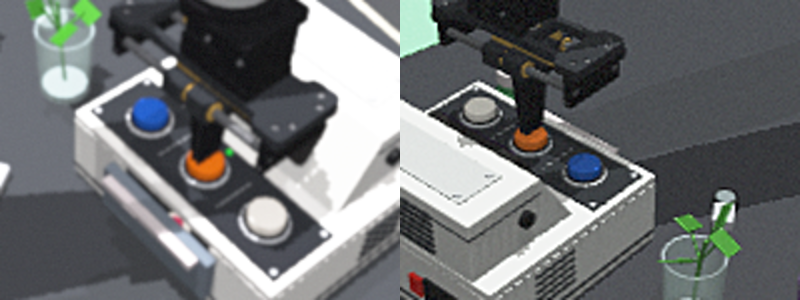

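Blue is up again at (150,112), and the fingers are centred over orange at (207,160) and (530,138). Pressing and holding.

drive_tool(
  series=[
    {"wx":0,"wy":0,"wz":0,"dx":0,"dy":0,"dz":0.1,"jaw":1},
    {"wx":0,"wy":0,"wz":0,"dx":0,"dy":0,"dz":0.1,"jaw":1},
    {"wx":0,"wy":0,"wz":0,"dx":0,"dy":0,"dz":0.1,"jaw":1},
    {"wx":0,"wy":0,"wz":0,"dx":0,"dy":0,"dz":0.05,"jaw":1},
    {"wx":0,"wy":0,"wz":0,"dx":0,"dy":0,"dz":0.05,"jaw":1},
  ],
)

```text
time: 13.73
tcp_pos: [615.6, -143.2, 285.6]
tcp_rot: [3.141, 0.001, -2.957]
ft_force: [-0.9, 2.3, 3.6]
finger_gap: 0.004
grip_force: 2.1
```

drive_tool(
  series=[
    {"wx":0,"wy":0,"wz":0,"dx":0,"dy":0,"dz":0.03,"jaw":1},
    {"wx":0,"wy":0,"wz":0,"dx":0,"dy":0,"dz":0,"jaw":1},
    {"wx":0,"wy":0,"wz":0,"dx":0,"dy":0,"dz":0,"jaw":1},
  ],
)

```text
time: 13.98
tcp_pos: [615.6, -143.2, 284.7]
tcp_rot: [3.141, 0.001, -2.957]
ft_force: [-0.9, 2.9, 5.4]
finger_gap: 0.005
grip_force: 2.3
```

Not convincingly past 5 N yet, so a little deeper.

drive_tool(
  series=[
    {"wx":0,"wy":0,"wz":0,"dx":0,"dy":0,"dz":0.04,"jaw":1},
    {"wx":0,"wy":0,"wz":0,"dx":0,"dy":0,"dz":0.03,"jaw":1},
    {"wx":0,"wy":0,"wz":0,"dx":0,"dy":0,"dz":0,"jaw":1},
    {"wx":0,"wy":0,"wz":0,"dx":0,"dy":0,"dz":0,"jaw":1},
    {"wx":0,"wy":0,"wz":0,"dx":0,"dy":0,"dz":0,"jaw":1},
  ],
)

```text
time: 14.4
tcp_pos: [615.7, -143.3, 284.3]
tcp_rot: [3.141, 0.001, -2.957]
ft_force: [-4.7, 4.9, 11.9]
finger_gap: 0.001
grip_force: 6.1
```

drive_tool(
  series=[
    {"wx":0,"wy":0,"wz":0,"dx":0,"dy":0,"dz":0,"jaw":1},
    {"wx":0,"wy":0,"wz":0,"dx":0,"dy":0,"dz":0,"jaw":1},
    {"wx":0,"wy":0,"wz":0,"dx":0,"dy":0,"dz":0,"jaw":1},
    {"wx":0,"wy":0,"wz":0,"dx":0,"dy":0,"dz":0,"jaw":1},
    {"wx":0,"wy":0,"wz":0,"dx":0,"dy":0,"dz":0,"jaw":1},
  ],
)

```text
time: 14.82
tcp_pos: [615.7, -143.3, 284.3]
tcp_rot: [3.141, 0.001, -2.957]
ft_force: [-4.5, 4.5, 11.0]
finger_gap: 0.006
grip_force: 6.0
```

It bottomed at the same height as blue (284.3) with 11 N. I'll hand the job in while holding.

```bash
python3 -c "
from station import env
print(env.close_job())"
```

```text
the job is handed in; nothing more can be done
None
```

I pushed the drawer home, held the blue button down for about 2.5 s and released it, and handed the job in at about 15 s with the orange button held fully down at 11 N; no verdict was returned.

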